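# Restock the candle-carton lane through its check gate

### The arm

A 6-joint arm with a two-finger parallel gripper is mounted at the origin on the work surface. World frame = base frame: x ahead of the robot, y to its left, z up, the work surface at z = 0. Lengths are in m, angles in rad, forces in N, time in s.
With the tool pointing down it reaches from about 0.3 to 0.825 m from the base axis. Payload 5.4 kg.
Tool frame: the origin (TCP) lies at the very end of the fingers, on their centre line; the grasp point (between the pads) lies 19 mm behind it; z points along the fingers, x is the direction in which the jaws open and shut, and the axes are right-handed (so a half turn about z gives the same grasp; the last joint's range is limited). The gripper opens to 92 mm and grips with 3 to 60 N. Pads are 20 mm wide; open, the fingers measure 128 mm over their backs; the gripper's body (75 mm by 189 mm) begins 69 mm behind the grasp point.
Start: joints at [1.056, 0.158, 1.597, -0, 1.386, -0.21], TCP at [0.173, 0.548, 0.215] pointing down, gripper open.
Joint ranges: [-2.91, 2.91], [-0.94, 2.29], [0.18, 2.7], [-1.29, 4.43], [0.17, 2.64], [-3, 3]. Speed limits (rad/s): [2.57, 2.57, 3.14, 3.14, 3.14, 3.14].

### API

Orientations are given as a rotation vector (axis times angle).
In Python, from workcell import bot gives the robot as it stands. Calls block until the motion is done:
- bot.goto(position, orientation): joint-space move of the TCP to a pose.
- bot.line_to(position, rot=None, max_speed=0.15): straight line of the TCP; rot=None keeps the orientation; max_speed is the mean speed in m/s.
- bot.set_joints(angles): joint-space move.
- bot.set_gripper(opening, newtons=None): opening from 0.0 (shut) to 1.0 (fully open); newtons is the grip in N (None keeps the last); returns when the fingers have stopped.
- bot.hold(seconds).
- bot.inverse_kinematics(position, orientation): joint angles nearest the present ones, or None.
- bot.read_camera(name): name is "scene" or "top"; returns a dict with "pixels" (384x512x3 uint8, blue, green, red), "fx", "fy", "cx", "cy" (pixels), "R" (3x3) and "t" (3): a world point X has camera coordinates R X + t. Camera axes: x right, y down, z forward; pixel columns grow to the right and rows downward; lengths in m; the calibration is good to about 2 mm. A picture is of the moment at which its call begins. There is no depth.
A pose or a line that the arm cannot do raises bot.MotionError and nothing moves.
- bot.job_done(): hands the job in, once; it reports no verdict.
Readings, each from a call of its own:
- bot.current_clock(): time.
- bot.current_joints(): joint angles.
- bot.current_joint_vel(): joint speeds.
- bot.current_effort(): joint torques, N m.
- bot.current_ee_pos(): TCP position.
- bot.current_tool_rot(): TCP orientation.
- bot.current_contact_force(): force on the tool from outside, world axes, zero at the start.
- bot.current_ft_torque(): the same for the moment, N m.
- bot.current_opening(): opening from 0.0 (shut) to 1.0 (fully open).
Only numpy, scipy, OpenCV 4.12 (cv2) and the standard library are available. Lean on these libraries where they do the work, as an engineer would, in place of code of your own. Each camera call takes 0.05 s, during which the arm holds its last target. There are 200 camera calls.

### The job

Lift the loose candle carton from the bench, lay it on the loading bed of the carton lane and push it through the sprung swing gate, on until the whole row is closed up and you feel it come firm against the end stop; then take your hand out so that the gate falls shut behind it. Push gently: the thin card crushes if the cartons are pressed together with more than about 15 newtons. Leave the candle, the wire spool and the secateurs where they are.

Things in the scene. Friction and masses are not known exactly. Their poses are not given: they have to be found in the camera images.
- lane: Sheet-metal carton lane fixed on the bench. Origin on the bench, on the lane's centre line, at the line of the shut gate; +y = feed direction, +x = side away from the robot, z up. Deck 12 mm thick, y -165 to +435 mm, x -49 to +67 mm. Side rails: inner faces at x = -29 and +29 mm, tops 38 mm above the bench; from y 12 to 86 mm the far rail is set back to x = +58 mm for the open gate.
- bed (a point): Middle of the loading bed, on the deck, lane y = -95 mm: where the carton is laid, lengthwise. Bed from y -165 to -45 mm: fence only on the far side (inner face 29 mm from the centre line); the near side is open, and the near rail flares as a mouth from y -85 mm (x -51 mm) to y -45 mm (x -29 mm). Axes as the lane.
- passage (a point): On the deck, on the centre line, at the gate line. Gate posts stand either side, tops 72 mm above the bench: hinge post (10 mm round) at lane x = +50 mm, shutting post with its inner face at x = -31 mm. The passage takes the carton, or the fingers alone behind it, but not a carton held with fingers on both sides.
- gate (a joint): Check gate: steel leaf 3.5 mm thick, 22 to 68 mm above the bench, on the hinge post, 75 mm long. 0 = shut across the lane; up to 1.55 rad as it opens in the feed direction; no other way. A spring shuts it (0.075 N m shut, 0.15 open; about 4 N on a carton). It leans on the passing carton and can shut only when the carton's tail is over 73 mm past the gate line and nothing stands in its sweep.
- gate_tip (a point): Free edge of the gate leaf, at mid height (45 mm above the bench).
- bar_start (a point): Near end of the steel hold-down bar, on its top, 83 mm above the bench, lane y = 130 mm. The bar, 10 mm wide, runs on over the row along the centre line, its underside 78 mm above the bench, on two bridges (96 mm wide, tops 87 mm high, at y 200 and 420 mm): cartons cannot be put in from above.
- carton: The loose carton to load: closed cardboard carton with a paper tape along its top, 52 mm wide (its x), 100 mm long (its y), 60 mm high, 0.2 to 0.4 kg, lying on the bench on the robot's side of the lane. Origin: centre of its underside. Either end may lead. Card on deck rubs with a coefficient of roughly 0.5 to 0.7.
- row_first: The near carton of the row already in the lane beyond the gate, same size (52 x 100 x 60 mm), its y along the lane. Origin: centre of its underside. It stands loose, a few mm to 15 mm from the next one.
- row_second: Far carton of the row, same size, y along the lane, loose, 3 to 15 mm short of the end stop. Origin: centre of its underside. END STOP beyond it: an upright steel plate clamped in a slot, face anywhere from lane y 378 to 394 mm; not measured, to be felt for. Three cartons fill the row, so at home the loaded carton's tail is at y 78 to 94 mm.
- candle: Bystander: upright cream pillar candle, 60 mm across, 85 mm high, on the bench. Origin: centre of its underside.
- wire_spool: Bystander: upright wooden spool of dark green binding wire, 64 mm across, 60 mm high, on the bench beyond the lane. Origin: centre of its underside.
- secateurs: Bystander: secateurs lying on the bench, 165 mm long, 70 mm wide, 20 mm thick. Origin: at the pivot, on the bench; handles towards its -x, blades towards +x.
Mind the look-alikes: they are no part of the job. Leave any blue look-alike of the row_second alone.

How it is judged:
By the outcome, as a careful person would: the job done as asked, in the order asked, and still so for the second after the job is handed in, with the robot touching nothing.
It also fails if it takes over 70 s, if anything falls off the work surface, if the arm or the gripper's body presses on something with over 40 N, if the wrist force passes 120 N, or if a joint passes its speed limit or range.

## Working session

There is one attempt and no reset: what is moved stays moved. The work goes in short steps, each a Python script; the robot and the scene stay as the last script left them, time stands still between calls to the robot, and variables do not carry over. Pictures are saved under pics/ and viewed, about 8 in all and at most 12, crops included, and the job is handed in when it is done.

```bash
mkdir -p pics; ls; python3 - <<'E'
from workcell import bot
import cv2,numpy as np
for n in("scene","top"):
    c=bot.read_camera(n); cv2.imwrite(f"pics/{n}0.png",cv2.resize(c["pixels"],(800,600),interpolation=cv2.INTER_CUBIC))
    cv2.imwrite(f"pics/{n}_raw0.png",c["pixels"])
    R=np.array(c["R"]);print(n,c["fx"],c["fy"],c["cx"],c["cy"],R.round(3).tolist(),(-R.T@np.array(c["t"])).round(3))
print(bot.current_clock(),bot.current_tool_rot(),bot.current_contact_force())
E
```

```text
pics
scene 493.1448787416734 493.1448787416734 256.49403204387283 201.47668337950344 [[-0.786, 0.619, 0.001], [0.377, 0.48, -0.792], [-0.49, -0.622, -0.61]] [1.242 0.785 0.857]
top 482.41625573422937 482.41625573422937 256.99035851221123 188.45953852063914 [[0.023, -1.0, -0.011], [-0.99, -0.021, -0.138], [0.138, 0.014, -0.99]] [ 0.422 -0.021  1.359]
0.1 [ 2.53235802e+00  1.85801058e+00 -2.41027677e-03] [-0.20862696 -0.38137692  0.36427171]
```

View pics/top0.png

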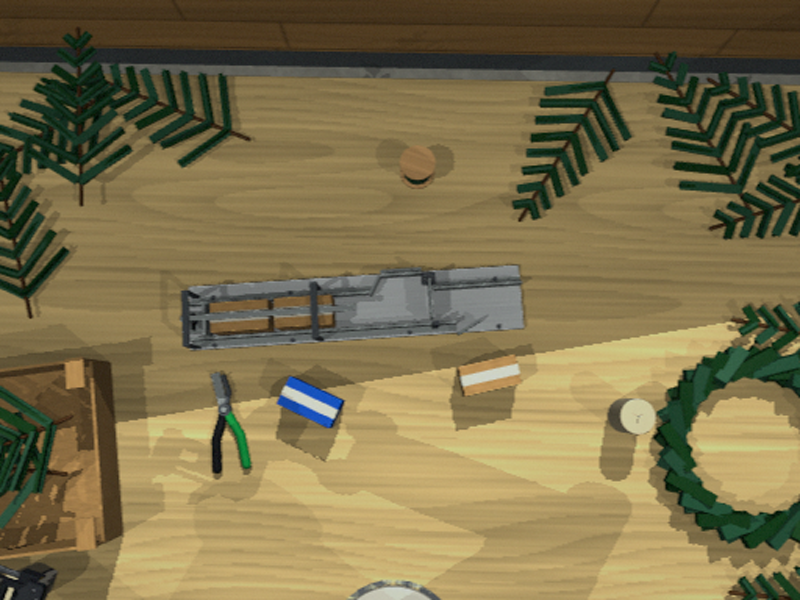

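View pics/scene0.png

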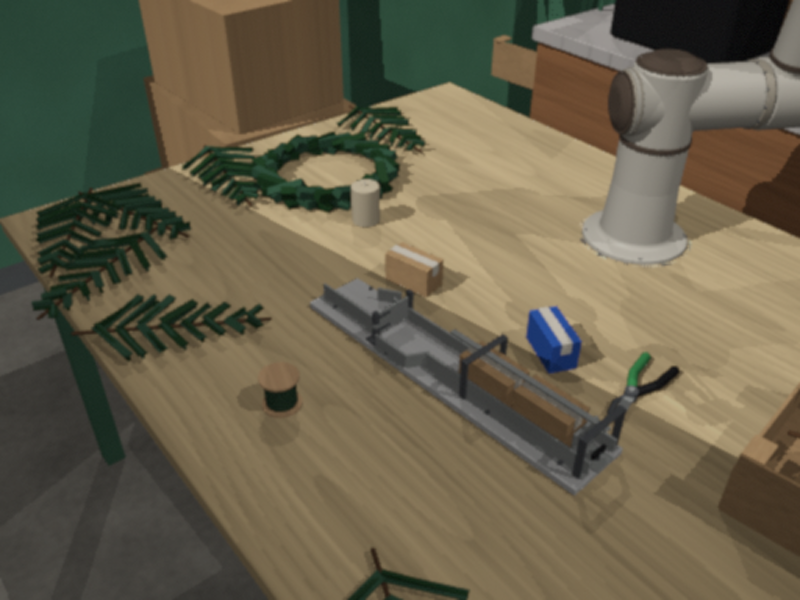

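Top view (800x600): the carton is brown with white tape at (489,375). The lane runs from its bed end at x≈522 to the end stop at x≈185. The gate is at about (430,300), and the blue look-alike is at (310,402). In the scene view the carton is at (415,270), with the candle well clear of it. Next I'll zoom in and measure.

```bash
cat > h.py <<'E'
from workcell import bot
import cv2,numpy as np
from scipy.spatial.transform import Rotation as Ro
def ray(c,u,v,z):
    R=np.array(c["R"]);o=-R.T@np.array(c["t"]);d=R.T@np.array([(u-c["cx"])/c["fx"],(v-c["cy"])/c["fy"],1.])
    return (o+d*(z-o[2])/d[2])
def proj(c,X):
    p=np.array(c["R"])@np.array(X)+np.array(c["t"]);return np.array([c["fx"]*p[0]/p[2]+c["cx"],c["fy"]*p[1]/p[2]+c["cy"]])
def carton(c,lo=(300,215),hi=(345,265),z=.06):
    hsv=cv2.cvtColor(c["pixels"],cv2.COLOR_BGR2HSV);m=np.zeros(hsv.shape[:2],np.uint8)
    s=(slice(lo[1],hi[1]),slice(lo[0],hi[0]));m[s]=((hsv[s][...,1]<60)&(hsv[s][...,2]>150))*255
    k=max(cv2.findContours(m,0,1)[0],key=cv2.contourArea)
    P=np.array([ray(c,u,v,z)[:2] for u,v in k[:,0]],np.float32);return cv2.minAreaRect(P),k[:,0].min(0),k[:,0].max(0)
E
python3 - <<'E'
from h import *
c=bot.read_camera("top");print(carton(c))
# deck outline: grey low-sat mask
p=c["pixels"];hsv=cv2.cvtColor(p,cv2.COLOR_BGR2HSV)
for (u,v) in [(331.5,169),(335.5,210.5)]: print(ray(c,u,v,.012))
cv2.imwrite("pics/lane1.png",cv2.resize(p[160:262,110:350],(800,340),interpolation=cv2.INTER_CUBIC))
s=bot.read_camera("scene")["pixels"];a=cv2.resize(s[155:320,190:400],(800,600),interpolation=cv2.INTER_CUBIC);cv2.imwrite("pics/s1.png",a)
E
```

```text
(((0.4691151976585388, -0.16159410774707794), (0.017444457858800888, 0.08897974342107773), 13.936609268188477), array([300, 233], dtype=int32), array([332, 246], dtype=int32))
[ 0.66940037 -0.21084528  0.012     ]
[ 0.55181815 -0.22223117  0.012     ]
```

View pics/lane1.png

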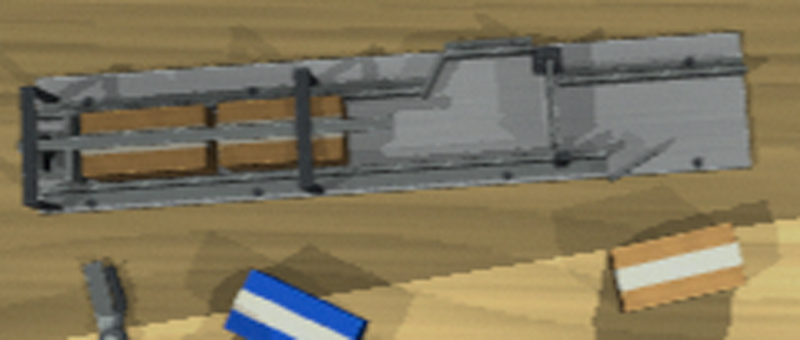

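The crop shows the tape running past my window on the left (u≈294), and the deck edges are clean. Next I'll fit the deck edges by colour and measure the whole tape.

```bash
python3 - <<'E'
from h import *
c=bot.read_camera("top");print(carton(c,(285,225),(350,262)))
cB=c["pixels"][225:262,285:350]
hsv=cv2.cvtColor(c["pixels"],cv2.COLOR_BGR2HSV)
g=(hsv[...,1]<65).astype(np.uint8);g[:160]=0;g[226:]=0;g[:,:115]=0;g[:,345:]=0
g=cv2.morphologyEx(g,cv2.MORPH_OPEN,np.ones((3,3)))
n,l,st,_=cv2.connectedComponentsWithStats(g);i=1+np.argmax(st[1:,4]);g=l==i;print(st[i])
far=[];near=[]
for u in range(135,330):
    r=np.where(g[:,u])[0]
    if not(230<u<285): far.append(ray(c,u,r[0]-.5,.012)[:2])
    near.append(ray(c,u,r[-1]+.5,.006)[:2])
def fit(P):
    P=np.array(P,np.float32)
    v=cv2.fitLine(P,cv2.DIST_HUBER,0,.001,.001).ravel();v=v if v[1]>0 else np.r_[-v[:2],v[2:]]
    return v[:2],v[2:],np.abs((P-v[2:])@[v[1],-v[0]]).mean()
f=fit(far);n=fit(near);print(f,n,[np.degrees(np.arctan2(-q[0][0],q[0][1])) for q in(f,n)])
end=fit([ray(c,np.where(g[v])[0][-1]+.5,v,.012)[:2] for v in range(175,206)]);print(end)
d=f[0]+n[0];d/=np.linalg.norm(d);x=np.array([d[1],-d[0]])
print("width",(f[1]-n[1])@x, "mid x off (exp 9mm)")
o=x*((f[1]@x-.067)+(n[1]@x+.049))/2+d*(end[1]@d+.165)
print("origin",o,"d",d,"yaw",np.degrees(np.arctan2(-d[0],d[1])))
np.save("lane.npy",[o,d])
L=lambda a,b,z:np.r_[o+x*a+d*b,z]
vis=c["pixels"].copy()
V=cv2.resize(vis[160:262,110:350],None,fx=3.333,fy=3.333,interpolation=cv2.INTER_CUBIC)
for P in [(-.049,-.165,.012),(.067,-.165,.012),(-.049,.435,.012),(.067,.435,.012),(0,.13,.083),(.05,0,.072),(-.031,0,.072),(-.029,-.045,.038),(-.051,-.085,.038),(0,-.095,.012)]:
    u=(proj(c,L(*P))-[110,160]+.5)*3.333;cv2.circle(V,tuple(int(t) for t in u),3,(0,0,255),1)
cv2.imwrite("pics/lane2.png",V)
E
```

```text
(((0.4676935076713562, -0.15586504340171814), (0.017444457858800888, 0.10078541189432144), 13.936609268188477), array([295, 233], dtype=int32), array([332, 246], dtype=int32))
[ 115  170  220   54 7872]
(array([-0.08801711,  0.99611896], dtype=float32), array([0.64241743, 0.09789211], dtype=float32), np.float32(0.0007126737)) (array([-0.08775075,  0.99614245], dtype=float32), array([0.5285065 , 0.06711799], dtype=float32), np.float32(0.0007417205)) [np.float32(5.049543), np.float32(5.034222)]
(array([0.9963837 , 0.08496739], dtype=float32), array([ 0.60961044, -0.21656795], dtype=float32), np.float32(0.0006371588))
width 0.11617472 mid x off (exp 9mm)
origin [ 0.5883645  -0.05280147] d [-0.08788393  0.99613076] yaw 5.0418825
```

View pics/lane2.png

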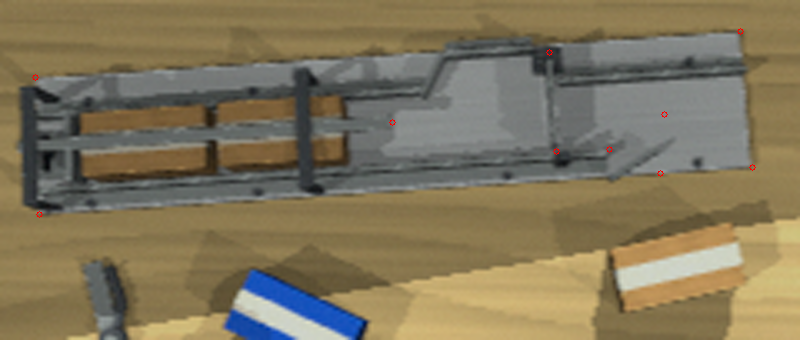

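The deck corners, bar start, gate posts and bed centre all match my lane frame. One thing doesn't: the flare at the mouth looks slanted the opposite way from the description, running (612,178)–(672,140). I'll look at it from the scene camera.

```bash
python3 - <<'E'
from h import *
o,d=np.load("lane.npy");x=np.array([d[1],-d[0]])
L=lambda a,b,z:np.r_[o+x*a+d*b,z]
out=[]
for n,(u0,v0,u1,v1),k in (("scene",(195,150,285,230),6.6),("top",(265,165,350,255),6.6)):
    c=bot.read_camera(n);V=cv2.resize(c["pixels"][v0:v1,u0:u1],None,fx=k,fy=k,interpolation=cv2.INTER_CUBIC)
    if n=="scene":
      for P in [(-.029,-.045,.038),(-.051,-.085,.038),(-.029,-.045,.012),(-.051,-.085,.012)]:
        u=(proj(c,L(*P))-[u0,v0]+.5)*k;cv2.circle(V,tuple(int(t) for t in u),3,(0,0,255),1)
      R=carton
    out.append(cv2.resize(V,(400,int(400*V.shape[0]/V.shape[1]))))
h=max(a.shape[0] for a in out);cv2.imwrite("pics/z3.png",cv2.resize(np.hstack([cv2.copyMakeBorder(a,0,h-a.shape[0],0,0,0) for a in out]),None,fx=1,fy=1))
E
```

```text
(no output)
```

View pics/z3.png

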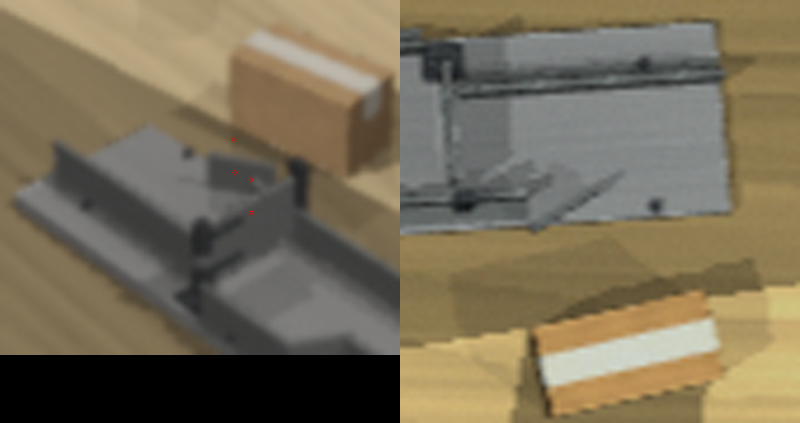

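The mouth plate does look like it slants inward going upstream. I'll measure how far its inner end intrudes on the lane, then grasp.

```bash
cat >> h.py <<'E'
o,d=np.load("lane.npy");X=np.array([d[1],-d[0]])
L=lambda a,b,z:np.r_[o+X*a+d*b,z]
def toL(p): p=np.array(p)[:2]-o; return np.r_[p@X,p@d]
def down(yaw): # jaw axis tool-x at angle yaw (rad) from world +x
    c,s=np.cos(yaw),np.sin(yaw);return Ro.from_matrix(np.array([[c,s,0],[s,-c,0],[0,0,-1]])).as_rotvec()
YL=np.arctan2(X[1],X[0])
E
python3 - <<'E'
from h import *
c=bot.read_camera("top")
for u,v in((312.6,201.6),(293.3,213.5)): print("plate",toL(ray(c,u,v,.038)).round(4))
# row: brown top extents on centreline neighbours at z=.072
cc=np.array([.4677,-.1559]);print("carton in lane",toL(cc))
yaw=np.radians(13.94);print(np.degrees(YL))
q=bot.current_joints()
for Y in (yaw,yaw+np.pi,YL,YL+np.pi,YL-np.pi):
    print(np.degrees(Y),np.round(bot.inverse_kinematics(np.r_[cc,.15],down(Y)),2))
# brown carton top contour check
hsv=cv2.cvtColor(c["pixels"],cv2.COLOR_BGR2HSV)[175:215,130:225]
m=((hsv[...,0]>8)&(hsv[...,0]<20)&(hsv[...,1]>110)).astype(np.uint8)
P=np.argwhere(m);Q=np.array([toL(ray(c,u+130,v+175,.072)) for v,u in P]);Q=Q[abs(Q[:,0]).clip(0)<.024]
h,e=np.histogram(Q[:,1],bins=np.arange(.13,.42,.003));print([(round(a*1000),int(k)) for a,k in zip(e,h)])
E
```

```text
plate [-0.0249 -0.1009]
plate [-0.0541 -0.0455]
carton in lane [-0.12925831 -0.09209514]
5.0418825
13.94 [-0.57  0.    1.89  0.    1.24 -0.81]
193.94 [-0.57  0.    1.89  0.    1.24  2.33]
5.0418825 [-0.57  0.    1.89  0.    1.24 -0.66]
185.04187 [-0.57  0.    1.89  0.    1.24  2.49]
-174.95811 [-0.57  0.    1.89 -0.    1.24  2.49]
[(130, 0), (133, 0), (136, 0), (139, 0), (142, 0), (145, 0), (148, 0), (151, 0), (154, 0), (157, 0), (160, 0), (163, 0), (166, 0), (169, 10), (172, 11), (175, 13), (178, 10), (181, 10), (184, 11), (187, 12), (190, 11), (193, 10), (196, 0), (199, 0), (202, 0), (205, 0), (208, 7), (211, 14), (214, 11), (217, 9), (220, 9), (223, 10), (226, 12), (229, 13), (232, 11), (235, 12), (238, 13), (241, 13), (244, 11), (247, 11), (250, 13), (253, 14), (256, 11), (259, 10), (262, 9), (265, 12), (268, 8), (271, 4), (274, 11), (277, 10), (280, 14), (283, 12), (286, 10), (289, 11), (292, 13), (295, 12), (298, 11), (301, 10), (304, 13), (307, 12), (310, 10), (313, 11), (316, 11), (319, 14), (322, 13), (325, 10), (328, 10), (331, 13), (334, 12), (337, 11), (340, 11), (343, 10), (346, 13), (349, 12), (352, 10), (355, 12), (358, 15), (361, 12), (364, 10), (367, 10), (370, 10), (373, 13), (376, 14), (379, 10), (382, 0), (385, 0), (388, 0), (391, 0), (394, 0), (397, 0), (400, 0), (403, 0), (406, 0), (409, 0), (412, 0), (415, 0)]
```

```bash
python3 - <<'E'
from h import *
s=bot.read_camera("scene");c=bot.read_camera("top")
for n,p,z in(("up-end top",(208,155),.038),("up-end bot",(209,183),.012),("down-end top",(274,168),.038)):
    print(n,toL(ray(s,195+p[0]/4.444-.5,150+p[1]/4.444-.5,z)).round(4))
out=[]
for cam,(u0,v0,u1,v1),P in((s,(225,170,275,207),0),(c,(280,190,330,227),0)):
    V=cv2.resize(cam["pixels"][v0:v1,u0:u1],None,fx=8,fy=8,interpolation=cv2.INTER_LANCZOS4)
    for a,b,col in((-.029,-.085,(0,0,255)),(-.051,-.045,(0,0,255)),(-.051,-.085,(255,0,0)),(-.029,-.045,(255,0,0))):
        for z in(.038,.012):
            u=(proj(cam,L(a,b,z))-[u0,v0]+.5)*8;cv2.circle(V,tuple(int(t) for t in u),4 if z>.03 else 2,col,1)
    out.append(V)
cv2.imwrite("pics/z4.png",np.hstack(out))
E
```

```text
up-end top [-0.0275 -0.0841]
up-end bot [-0.031  -0.0877]
down-end top [-0.0487 -0.0448]
```

View pics/z4.png

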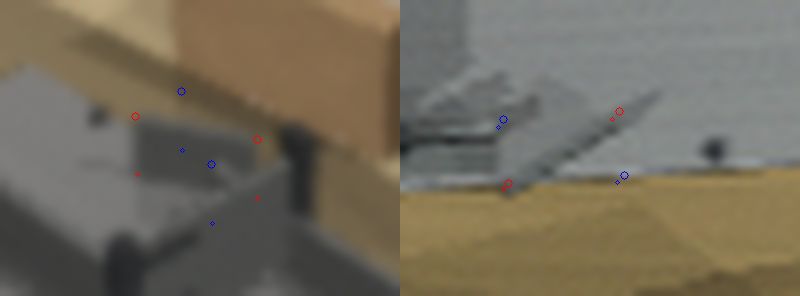

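Both views agree with the red marks. The mouth plate runs from (-29,-85) to (-51,-45), so it is mirrored against the description. It doesn't intrude past the rail line, but it gives no funnel either, so the carton has to be laid straight at x≈+0.5 mm. Next is the grasp and lift.

```bash
python3 - <<'E'
from h import *
cc=np.array([.4677,-.1559]);r=down(np.radians(13.94))
t=bot.current_clock()
bot.goto(np.r_[cc,.14],r)
bot.set_gripper(.78)
bot.line_to(np.r_[cc,.031],max_speed=.1)
print(bot.current_contact_force())
bot.set_gripper(0.,15);print("open",bot.current_opening()*92)
bot.line_to(np.r_[cc,.15],max_speed=.12)
print("F",bot.current_contact_force(),bot.current_opening()*92)
bot.goto(L(.0005,-.094,.15),down(YL))
c=bot.read_camera("scene");cv2.imwrite("pics/g5.png",c["pixels"])
print(bot.current_clock()-t,toL(bot.current_ee_pos()))
E
```

```text
[-0.12918308 -0.35952591  0.30517892]
open 51.80947034244758
F [ 0.01707117 -0.20605917 -3.45210098] 51.68228858237126
6.6333 [-0.00047998 -0.09368627]
```

View pics/g5.png

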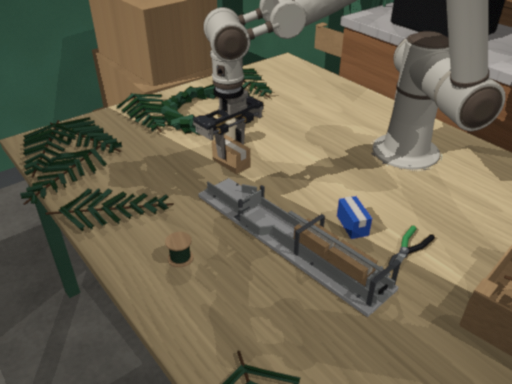

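The carton is held (jaws at 51.7 mm, about 3.7 N) above the bed and everything else looks undisturbed. Next is a guarded descent onto the bed.

```bash
python3 - <<'E'
from h import *
F0=np.array(bot.current_contact_force());r=down(YL)
bot.line_to(L(.001,-.094,.056),r,max_speed=.1)
print(toL(bot.current_ee_pos()),bot.current_contact_force())
z=.056
while z>.0425:
    z-=.0015;bot.line_to(L(.001,-.094,z),max_speed=.03)
    F=np.array(bot.current_contact_force())
    print(round(z,4),bot.current_ee_pos()[2].round(4),F.round(2))
    if F[2]-F0[2]>2:break
print(toL(bot.current_ee_pos()))
bot.set_gripper(.72);print(bot.current_contact_force())
bot.line_to(L(.001,-.094,.15),max_speed=.15)
bot.set_gripper(0.)
bot.goto(L(0,-.19,.15),r)
c=bot.read_camera("top");cv2.imwrite("pics/p6.png",cv2.resize(c["pixels"][155:235,240:350],None,fx=6,fy=6,interpolation=cv2.INTER_CUBIC))
try:
    R,a,b=carton(c,(285,175),(340,210),.072);print(R,toL(R[0]),a,b)
except Exception as e: print(e)
print(bot.current_clock())
E
```

```text
[ 0.00160457 -0.09435691] [ 0.2849623  -0.18820431 -1.96207941]
0.0545 0.0549 [-0.6   0.48 -3.69]
0.053 0.0529 [-0.13  0.08 -2.94]
0.0515 0.0513 [ 0.74  0.07 -3.62]
0.05 0.0498 [ 0.16 -0.4  -3.87]
0.0485 0.0483 [ 0.16 -0.96 -3.  ]
0.047 0.0468 [-0.07 -0.08 -3.09]
0.0455 0.0453 [ 0.08 -0.43 -3.8 ]
0.044 0.0438 [ 0.45 -0.18 -2.86]
0.0425 0.0434 [-3.11  1.73  5.16]
[ 0.00118619 -0.09413532]
[-0.10762695 -0.00941556 -1.31909738]
((0.584703803062439, -0.1959231048822403), (0.05336233973503113, 0.07128457725048065), 89.98726654052734) [-0.01622461 -0.14224614] [319 183] [339 209]
13.2917
```

View pics/p6.png

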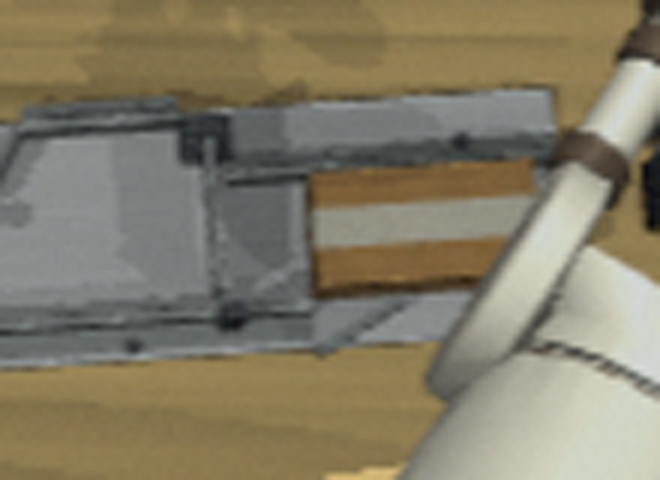

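The carton lies straight on the bed against the fence side, clear of the mouth plate; its leading edge is at about y=-45 mm. Now I'll push in guarded steps.

```bash
cat >> h.py <<'E'
def push(y0,y1,step,v,lim,z=.030,x=0.,F0=np.zeros(3),every=1):
    y=y0;i=0
    while y<y1-1e-6:
        y=min(y+step,y1);bot.line_to(L(x,y,z),max_speed=v)
        F=-(np.array(bot.current_contact_force())-F0);f=F[:2]@d;i+=1
        if f>lim:
            f=min(f,-(np.array(bot.current_contact_force())-F0)[:2]@d)
        if i%every==0 or f>lim: print("tail",round((y+.010)*1000,1),"act",round((toL(bot.current_ee_pos())[1]+.01)*1000,2),"f",round(f,2),"side",round(F[:2]@X,2),"fz",round(F[2],2))
        if f>lim: print("LIMIT");break
    return y
E
python3 - <<'E'
from h import *
bot.line_to(L(0,-.19,.030),down(YL),max_speed=.15)
print(bot.current_opening())
F0=np.mean([bot.current_contact_force() for _ in range(5)],0);np.save("F0.npy",F0);print(F0,bot.current_clock())
bot.line_to(L(0,-.160,.030),max_speed=.06)
y=push(-.160,.02,.005,.04,10,F0=F0,every=3)
print(bot.current_clock())
c=bot.read_camera("top");s=bot.read_camera("scene")
a=cv2.resize(c["pixels"][150:240,190:310],(400,300),interpolation=cv2.INTER_CUBIC);b=cv2.resize(s["pixels"][120:240,190:350],(400,300),interpolation=cv2.INTER_CUBIC)
cv2.imwrite("pics/q7.png",np.hstack([a,b]))
E
```

```text
0.005331103413695556
[-0.05217929 -0.82866887  0.10413033] 14.2417
tail -135.0 act -134.55 f -0.3 side -0.56 fz -0.77
tail -120.0 act -119.56 f -1.53 side 0.1 fz 1.02
tail -105.0 act -104.55 f -0.76 side -0.15 fz 0.02
tail -90.0 act -90.27 f 2.94 side -0.21 fz -0.45
tail -75.0 act -74.68 f 1.4 side 0.85 fz -0.9
tail -60.0 act -59.61 f 0.28 side 0.27 fz -0.97
tail -45.0 act -44.54 f -0.54 side 0.79 fz -1.02
tail -30.0 act -29.37 f -1.22 side -0.64 fz -0.23
tail -15.0 act -14.47 f -1.02 side -0.18 fz -0.14
tail 0.0 act 0.52 f -1.13 side -0.24 fz 0.02
tail 15.0 act 15.45 f -0.45 side 0.26 fz 0.33
tail 30.0 act 30.47 f -0.04 side -0.47 fz 0.54
24.7917
```

View pics/q7.png

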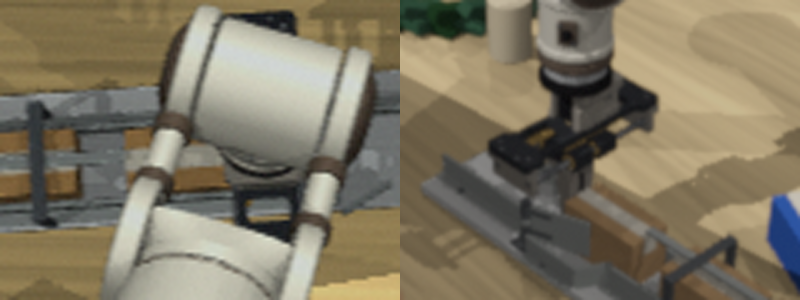

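The carton is through the gate and straight, the gate is leaning open, and the row is ahead. From here I use finer steps.

```bash
python3 - <<'E'
from h import *
F0=np.load("F0.npy")
y=push(.020,.048,.004,.04,9,F0=F0)
y=push(y,.064,.001,.02,9,F0=F0,every=2)
y=push(y,.088,.0004,.008,9,F0=F0,every=2)
print(y,bot.current_clock())
E
```

```text
tail 34.0 act 34.25 f 0.58 side -0.77 fz 0.6
tail 38.0 act 38.33 f 0.25 side -1.31 fz 0.43
tail 42.0 act 42.39 f -0.52 side 0.11 fz 0.4
tail 46.0 act 46.44 f -0.25 side 0.76 fz -0.2
tail 50.0 act 50.44 f -0.33 side -0.49 fz 0.73
tail 54.0 act 54.43 f 0.01 side -0.46 fz 0.07
tail 58.0 act 58.41 f 0.15 side -0.1 fz -0.03
tail 60.0 act 59.89 f 2.2 side 0.12 fz -0.7
tail 62.0 act 62.1 f 2.17 side -0.01 fz 0.58
tail 64.0 act 64.12 f 1.93 side -0.34 fz -0.88
tail 66.0 act 66.1 f 0.89 side -0.34 fz 0.09
tail 68.0 act 68.07 f 2.08 side -0.52 fz 0.2
tail 70.0 act 70.12 f 1.88 side -1.43 fz 0.72
tail 72.0 act 72.0 f 2.3 side 0.74 fz 0.81
tail 74.0 act 74.12 f 2.05 side 1.06 fz -0.84
tail 74.8 act 74.87 f 2.4 side 1.57 fz -0.17
tail 75.6 act 75.69 f 2.27 side 1.64 fz 0.0
tail 76.4 act 76.48 f 2.65 side 0.68 fz 0.61
tail 77.2 act 77.27 f 1.54 side 1.7 fz -0.21
tail 78.0 act 78.05 f 1.82 side 1.44 fz -0.08
tail 78.8 act 78.88 f 1.32 side 0.71 fz 0.63
tail 79.6 act 79.68 f 2.83 side 1.58 fz 1.37
tail 80.4 act 80.48 f 1.93 side 1.02 fz 1.09
tail 81.2 act 81.27 f 1.51 side 1.02 fz 1.25
tail 82.0 act 82.03 f 1.21 side 1.13 fz -0.49
tail 82.8 act 82.6 f 2.92 side 0.98 fz 0.88
tail 83.6 act 83.56 f 3.29 side 0.75 fz 1.35
tail 84.4 act 84.44 f 4.7 side 1.23 fz 0.21
tail 85.2 act 85.21 f 3.07 side 1.19 fz 0.73
tail 86.0 act 86.21 f 3.16 side 0.47 fz 1.65
tail 86.8 act 86.84 f 2.41 side -0.84 fz 1.79
tail 87.6 act 87.62 f 3.98 side 0.12 fz 1.16
tail 88.4 act 88.45 f 3.71 side -0.28 fz 1.27
tail 89.2 act 89.25 f 3.6 side -0.42 fz 0.67
tail 90.0 act 90.03 f 2.83 side -0.91 fz 1.64
tail 90.8 act 90.83 f 2.91 side -0.27 fz 0.68
tail 91.6 act 91.64 f 2.84 side -1.26 fz 1.32
tail 92.4 act 92.42 f 2.65 side -0.17 fz 1.91
tail 93.2 act 92.82 f 4.72 side -0.28 fz 1.43
tail 94.0 act 92.8 f 7.2 side 1.0 fz 1.52
tail 94.4 act 92.81 f 10.07 side 0.87 fz 1.58
LIMIT
0.08439999999999988 43.3917
```

Firm stop felt: the actual position stays at tail≈92.8 mm while the force climbs to 10 N. The three rises in force (row_first, row_second, end stop) fit too. Now I back off and lift out.

```bash
python3 - <<'E'
from h import *
F0=np.load("F0.npy");y=.0844
bot.line_to(L(0,y-.004,.030),max_speed=.02);print(np.array(bot.current_contact_force())-F0)
bot.line_to(L(0,y-.004,.17),max_speed=.08)
bot.goto(L(-.12,-.2,.25),down(YL));bot.hold(.5)
c=bot.read_camera("top");s=bot.read_camera("scene")
a=cv2.resize(c["pixels"][150:240,115:295],(800,400),interpolation=cv2.INTER_CUBIC)
b=cv2.resize(s["pixels"][160:320,190:410],(800,582),interpolation=cv2.INTER_CUBIC)
cv2.imwrite("pics/e8.png",a);cv2.imwrite("pics/e9.png",b);print(bot.current_clock())
E
```

```text
[ 0.04693926  0.81241869 -0.15608334]
47.4417
```

View pics/e8.png

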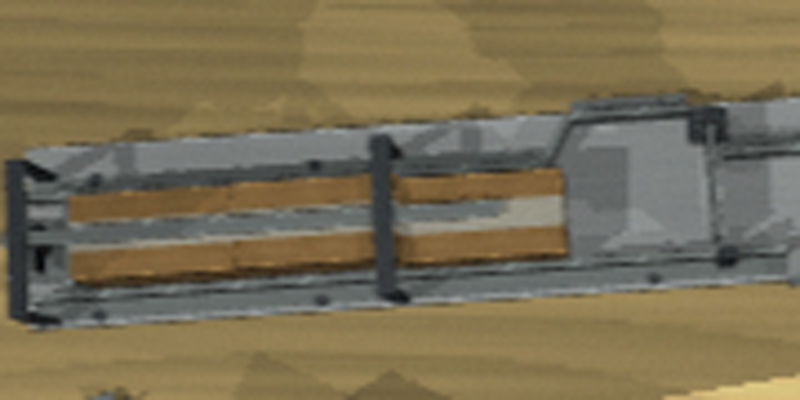

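View pics/e9.png

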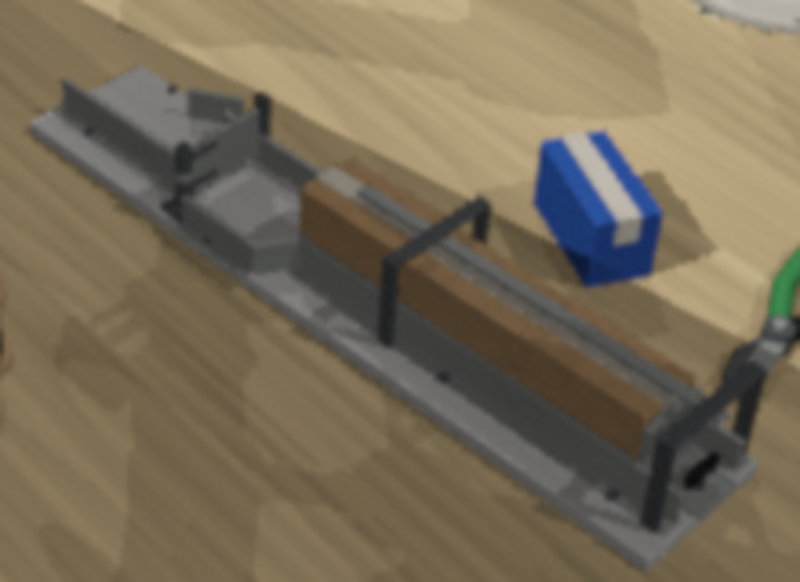

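The row is closed up with no gaps, the loaded carton's tail is at (565,213) in the top view, and the gate is shut across the lane at (712,185). The cartons look intact. Handing in.

```bash
python3 -c "
from h import *
c=bot.read_camera('top');print(toL(ray(c,115+565*.225,150+213*.225,.072)));bot.job_done();print(bot.current_clock())"
```

```text
[-0.00603915  0.09078007]
the job is handed in; nothing more can be done
the job is handed in; nothing more can be done
```

The carton is loaded, the row is closed up firm against the end stop, and the gate has shut behind it. I handed the job in at about 47.5 s of the 70 s allowed.

- **What I did:** I picked the carton up at about 15 N grip, laid it on the bed with a guarded descent and pushed it through the gate with closed fingers. At the end stop I backed off 4 mm and lifted clear.
- **Firm stop:** the tail stayed at 92.8 mm while the push rose from about 3 N to 10 N, and I stopped there, below the 15 N crush limit. These forces were read after each step, not during the motion.
- **Final pictures:** the three cartons show no gaps, the card looks intact and the gate is shut across the lane. The camera puts the tail at y ≈ 91 mm, 2 mm from the felt position and inside the expected 78–94 mm.
- **Disagreement:** the near mouth plate slants the opposite way from the description, running from (-29, -85) to (-51, -45) mm. It gave no funnel but did not obstruct, so I laid the carton straight near the centre line.
- **Not re-measured:** I did not check the positions of the candle, spool and secateurs at the end. The arm was never sent near them.

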